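# Nest the clay cup and hold the penetrometer on its spot

### The job

Set the clay up for a penetrometer reading: nest the aluminium adapter cup fully home in the low locating pot that is fixed to the bench, then nest the smaller cup of clay fully home in the adapter. Then take the pocket penetrometer out of its holder, stand it upright with the tip of its plunger on the small steel disc in the clay, press gently until the black line round the plunger reaches the nose of the barrel (8 mm in), and finish while still holding it there, upright and pressed to the line, without letting go. Leave the jar, the brass weight, the funnel and the tape measure alone.

Things in the scene. Friction and masses are not known exactly. Their poses are not given: they have to be found in the camera images.
- pot_floor (a point): Low round locating pot of bare aluminium on a dark steel flange (112 mm across, 4 mm thick), fixed to the bench, open upward. Bore 74 mm, flared to 82 mm in the upper 8 mm; 92 mm across outside at the rim, rim 18 mm above the bench. This point is the middle of its inner floor, 5 mm above the bench, 13 mm below its rim.
- adapter_center (a point): Adapter cup, loose: plain aluminium cylinder 66 mm across and 38 mm high, bevelled at the foot (58 mm across there), with an open recess in its top, 60 mm bore and 18 mm deep (wall 3 mm). About 160 g. Stands upright. This point is on its axis half-way up, 19 mm above its underside. Seated in the pot its rim is 43 mm above the bench, 25 mm above the pot's rim.
- adapter: The same adapter cup: origin at the centre of its underside, z up along its axis.
- adapter_floor (a point): Middle of the floor of the adapter's recess, 20 mm above its underside, 18 mm below its rim.
- cup_center (a point): Clay cup, loose: steel cup 54 mm across and 40 mm high, filled with brown stiff clay to 3 mm below its rim. About 140 g. Stands upright. This point is on its axis half-way up, 20 mm above its underside. Seated in the adapter, its rim stands 22 mm above the adapter's rim; with the adapter seated in the pot it is 65 mm above the bench.
- cup: The same clay cup: origin at the centre of its underside, z up along its axis.
- cup_spot (a point): The marked spot: centre of the upper face of a steel disc, 12 mm across, lying flat in the clay, 9 mm off the cup's axis (towards the cup's own +x), 38 mm above the cup's underside and 2 mm below its rim. Solid: it does not give way. Both nested, it is 63 mm above the bench. It goes wherever the cup is turned.
- holder: Holder of the penetrometer, fixed to the bench: dark round foot 84 mm across and an upright aluminium tube, 42 mm outside, 26 mm bore, top 80 mm above the bench. Origin at the centre of its underside.
- penetrometer: Pocket penetrometer, loose, 130 g, steel, 150 mm long, upright in the holder, collar resting on the tube. Origin at the plunger's tip (plunger out), 18 mm above the bench at the start; z up along its axis. From the tip: plunger 8 mm thick to 20 mm; barrel 20 mm thick to 62 mm; collar 34 mm across to 68 mm; round handle 24 mm thick to 150 mm, the part to grip.
- pen_grip (a point): Middle of the penetrometer's handle, on its axis, 110 mm above the plunger's tip (plunger out), 40 mm below the top end. In the holder it is 128 mm above the bench. The penetrometer must be lifted more than 65 mm to clear the holder's tube.
- pen_tip (a point): Centre of the flat tip of the plunger (moves with the plunger).
- plunger (a joint): How far the plunger is pushed into the barrel, m: 0 is out, 0.016 the stop. A spring of 600 N/m pushes it out (0.008 m takes about 5 N). A black line round the plunger, 12 mm above its tip, reaches the nose of the barrel at 0.008.
- jar: Bystander: glass sample jar, loose, 62 mm across, 78 mm high; leave it alone. Origin at the centre of its underside.
- weight: Bystander: brass weight, loose, 38 mm across, 52 mm high; leave it alone. Origin at the centre of its underside.
- funnel: Bystander: white metal funnel standing on its mouth, loose, 69 mm across, 70 mm high; leave it alone. Origin at the centre of its underside.
- tape: Bystander: tape measure, loose, 32 x 72 mm, 66 mm high; leave it alone. Origin at the centre of its underside.
Mind the look-alikes: they are no part of the job. What is shaped like the adapter but green is not meant.

How it is judged:
By the outcome, as a careful person would: the job done as asked, in the order asked, and still so for the second after the job is handed in, while the arm keeps its last pose, push and grip.
It also fails if it takes over 72 s, if anything falls off the work surface, if the arm or the gripper's body presses on something with over 40 N, if the wrist force passes 120 N, or if a joint passes its speed limit or range.

### The arm

A 6-joint arm with a two-finger parallel gripper is mounted at the origin on a cart in front of the work surface, level with it; the furniture and walls round the work are solid. World frame = base frame: x ahead of the robot, y to its left, z up, the work surface at z = 0. Lengths are in m, angles in rad, forces in N, time in s.
With the tool pointing down it reaches from about 0.375 to 0.975 m from the base axis. Payload 3.8 kg.
Tool frame: the origin (TCP) lies where the fingers leave the gripper's body, on its centre line; the fingertips stand 73 mm ahead of it and the grasp point (between the pads) lies 54 mm ahead of it; z points along the fingers, y is the line along which they close (so a half turn about z gives the same grasp; the last joint's range is limited). The gripper opens to 85 mm and grips with 20 to 120 N. Pads are 22 mm wide; open, the fingers measure 114 mm over their backs; the gripper's body (76 mm by 85 mm) begins 54 mm behind the grasp point. The pads swing forward as they close: fully open they stand 13 mm farther back than shut.
Start: joints at [-1.208, 0.264, 1.604, -0, 1.274, -0.037], TCP at [0.263, -0.622, 0.304] pointing down, gripper open.
Joint ranges: [-2.63, 2.63], [-0.94, 2.18], [0.31, 2.57], [-1.31, 4.45], [0, 2.66], [-2.55, 2.55]. Speed limits (rad/s): [2.57, 2.57, 3.14, 3.14, 3.14, 3.14].

### API

Orientations are given as a rotation vector (axis times angle).
In Python, from workcell import read_state, viewer, bot gives the robot as it stands.
- The arm moves only by the tool jog_arm, never from a script. Its argument "increments" is a list that holds one entry, the list of rows, each a list of 7 numbers: the shift along the tool's x, y, z in units of 30 mm (1.0 is 30 mm), then the turn, a rotation vector about the tool's x, y, z in units of 6 degrees (1.0 is 6 degrees), then the opening, from -1 (shut) to 1 (fully open). A call has exactly 5 rows; each row shifts and turns the commanded pose from where the row before left it, along the tool's axes as they then stand; what a row does not reach is not made up. A row lasts 1/12 s, in which the tool goes at most 41.7 mm and 7.16 degrees, less where a joint would pass 70% of its speed; a pose out of reach is approached as far as the arm can. A call is refused whole if a number of a shift passes 1 or a number of a turn 1, either way. A call with a gripper value outside its range is refused whole. The fingers move at their own pace and stop on an object; "force" is the grip in N (left out, the last holds). Time passes only in rows, so rows that do not move let the fingers close, or fill a call up. It gives the time, the measured TCP pose, the force, the opening and the grip force at its end, in the units of the state.
- read_state(): the state, without advancing time (a new reading comes with each control period).
- viewer.read_camera(name): name is "scene" or "top"; returns (picture, depth): 420x560x3 uint8, blue, green, red; 420x560 float32, m along the optical axis (not along the pixel's ray), 0 where there is no reading.
- viewer.camera_params(name): a dict with "fx", "fy", "cx", "cy" (pixels), "R" (3x3) and "t" (3): a world point X has camera coordinates R X + t. Camera axes: x right, y down, z forward; pixel columns grow to the right and rows downward; lengths in m; the calibration is good to about 2 mm. A picture is of the moment at which its call begins. camera_params takes no time and is no camera call.
- bot.finish_job(): hands the job in; it is judged then, once.
The state is a dict: "time": time; "q": joint angles; "joint_vel": joint speeds; "joint_torque": joint torques, N m; "tool_pos": TCP position; "tcp_rot": TCP orientation; "wrist_force": force on the tool from outside, world axes, zero at the start; "torque": the same for the moment, N m; "width": opening from 0.0 (shut) to 1.0 (fully open); "grip_force": force on a finger pad.
Only numpy, scipy, OpenCV 4.12 (cv2) and the standard library are available. Lean on these libraries where they do the work, as an engineer would, in place of code of your own. Each camera call takes 0.05 s, during which the arm holds its last target. There are 200 camera calls.

## Working session

There is one attempt and no reset: what is moved stays moved. The work goes in short steps, Python scripts to look and compute and a tool call to move; the robot and the scene stay as the last step left them, time stands still between calls to the robot, and variables do not carry over. Pictures are saved under pics/ and viewed, at most 10 in all, crops included, and the job is handed in when it is done.

Besides the shell and the picture viewer there is one more tool, called after "Call:" as name(argument=value, ...) on one line, values as JSON. jog_arm: Moves the arm, as the interface text tells. Its arguments: {"type":"object","properties":{"increments":{"type":"array","items":{"type":"array","items":{"type":"array","items":{"type":"number"}}}},"force":{"type":"number"}},"required":["increments"]}

```bash
mkdir -p pics; ls; python3 - <<'E'
from workcell import read_state, viewer, bot
import cv2,numpy as np
s=read_state();print(s)
for n in("scene","top"):
    p,d=viewer.read_camera(n);cv2.imwrite(f"pics/{n}0.png",p);np.save(f"/tmp/{n}0.npy",d);print(n,viewer.camera_params(n))
E
```

```text
pics
{'time': 0.0, 'q': array([-1.20784856e+00,  2.64733673e-01,  1.60537087e+00,  2.33236397e-05,
        1.27372521e+00, -3.68751894e-02]), 'joint_vel': array([ 0.00013199, -0.00107648,  0.00074737, -0.00183271,  0.00087644,
       -0.00094547]), 'joint_torque': array([-7.03973292e-04, -5.15109694e+01, -3.67315578e+01, -2.17284346e-04,
        1.29995844e-02, -1.05475351e-05]), 'tool_pos': array([ 0.26256237, -0.6212165 ,  0.30257668]), 'tcp_rot': array([-3.07686027e+00, -6.23415930e-01,  5.35446428e-04]), 'wrist_force': array([ 0.47307557, -0.41125757, -0.0617101 ]), 'torque': array([-0.04318914,  0.01999035,  0.03340025]), 'grip_force': 0.0, 'width': 1.0011465479830526}
scene {'fx': 428.4889976365342, 'fy': 428.4889976365342, 'cx': 277.48145789893505, 'cy': 211.77025017332656, 'R': array([[-0.99387516, -0.11033097,  0.00626375],
       [-0.0799087 ,  0.6783628 , -0.73036875],
       [ 0.0763332 , -0.72639589, -0.68302435]]), 't': array([0.55747526, 0.16740933, 1.32471956])}
top {'fx': 465.05751164503255, 'fy': 465.05751164503255, 'cx': 277.63867884350407, 'cy': 201.14621122457729, 'R': array([[-5.57855145e-04, -9.99928211e-01,  1.19691566e-02],
       [-9.89804212e-01, -1.15268183e-03, -1.42429956e-01],
       [ 1.42433528e-01, -1.19265769e-02, -9.89732513e-01]]), 't': array([-0.10105245,  0.58929482,  1.52277655])}
```

View pics/scene0.png

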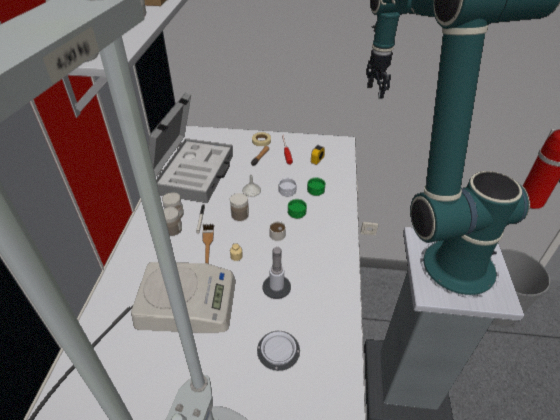

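View pics/top0.png

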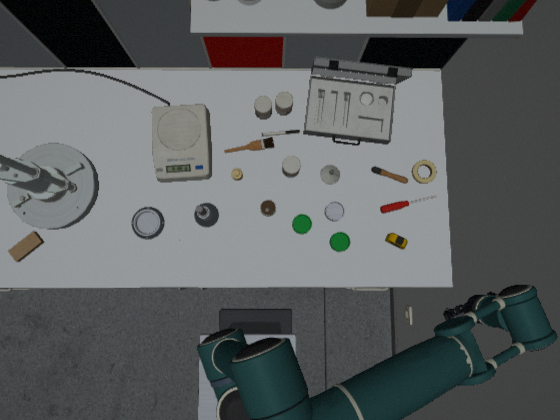

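The top view shows the pot at (147,222), penetrometer and holder at (206,214), clay cup at (268,208) and silver adapter at (334,211). The green look-alikes are at (302,224) and (340,242). The scene view agrees: pot (279,349), cup (277,231), adapter (287,187).

```bash
cat > h.py <<'E'
from workcell import read_state, viewer, bot
import cv2,numpy as np
from scipy.optimize import least_squares
from scipy.spatial.transform import Rotation as Ro
P={n:viewer.camera_params(n) for n in("scene","top")}
def cloud(n,d):
    p=P[n];v,u=np.mgrid[:420,:560]
    c=np.stack([(u-p['cx'])/p['fx']*d,(v-p['cy'])/p['fy']*d,d],-1)
    w=(c-p['t'])@p['R']; w[d==0]=np.nan; return w
def ray(n,u,v,z):
    p=P[n];r=p['R'].T@np.array([(u-p['cx'])/p['fx'],(v-p['cy'])/p['fy'],1]);o=-p['R'].T@p['t']
    return o+r*(z-o[2])/r[2]
def proj(n,X):
    p=P[n];c=p['R']@np.asarray(X)+p['t'];return c[0]/c[2]*p['fx']+p['cx'],c[1]/c[2]*p['fy']+p['cy']
def tcp():
    s=read_state();return s['tool_pos'],Ro.from_rotvec(s['tcp_rot'])
E
python3 - <<'E'
from h import *
from scipy import ndimage
crops=[]
for n in("top","scene"):
    w=cloud(n,np.load(f"/tmp/{n}0.npy"));z=w[...,2]
    print(n,"table z",np.nanmedian(z[(abs(w[...,0]-.55)<.2)&(abs(w[...,1])<.4)]))
    for nm,t,s in(("pot",(147,222),(279,349)),("hold",(206,214),(277,287)),("cup",(268,208),(277,231)),("adp",(334,211),(287,187))):
        u,v=t if n=="top" else s
        X=ray(n,u,v,.03)
        m=(np.hypot(w[...,0]-X[0],w[...,1]-X[1])<.075)&(z>.008)
        q=w[m];print(nm,X.round(3),len(q),"zmax",np.nanpercentile(q[:,2],[50,90,98]).round(4),"mid",((q.min(0)+q.max(0))/2)[:2].round(4),"ext",np.ptp(q,axis=0).round(3))
        p=cv2.imread(f"pics/{n}0.png");x0,y0=int(u)-30,int(v)-30
        crops.append(cv2.resize(p[y0:y0+60,x0:x0+60],(200,200),interpolation=cv2.INTER_CUBIC))
cv2.imwrite("pics/crops.png",np.vstack([np.hstack(crops[:4]),np.hstack(crops[4:])]))
E
```

```text
top table z -0.00027696649584080376
pot [0.52  0.338 0.03 ] 250 zmax [0.0134 0.0193 0.0219] mid [0.524  0.3338] ext [0.14  0.121 0.018]
hold [0.547 0.141 0.03 ] 348 zmax [0.0227 0.1629 0.1687] mid [0.5429 0.1435] ext [0.124 0.108 0.164]
cup [ 0.568 -0.068  0.03 ] 222 zmax [0.0346 0.0389 0.0422] mid [ 0.5794 -0.0615] ext [0.121 0.123 0.037]
adp [ 0.558 -0.292  0.03 ] 324 zmax [0.0202 0.0357 0.041 ] mid [ 0.5542 -0.309 ] ext [0.137 0.103 0.035]
scene table z 0.0022279043144907383
pot [0.517 0.358 0.03 ] 510 zmax [0.0141 0.0207 0.0219] mid [0.5143 0.3474] ext [0.119 0.105 0.016]
hold [0.544 0.167 0.03 ] 784 zmax [0.0447 0.1495 0.1693] mid [0.548  0.1493] ext [0.081 0.077 0.165]
cup [ 0.569 -0.056  0.03 ] 268 zmax [0.0353 0.0401 0.0427] mid [ 0.5694 -0.0649] ext [0.053 0.059 0.037]
adp [ 0.558 -0.281  0.03 ] 282 zmax [0.0247 0.0377 0.0409] mid [ 0.5371 -0.2713] ext [0.104 0.119 0.036]
```

View pics/crops.png

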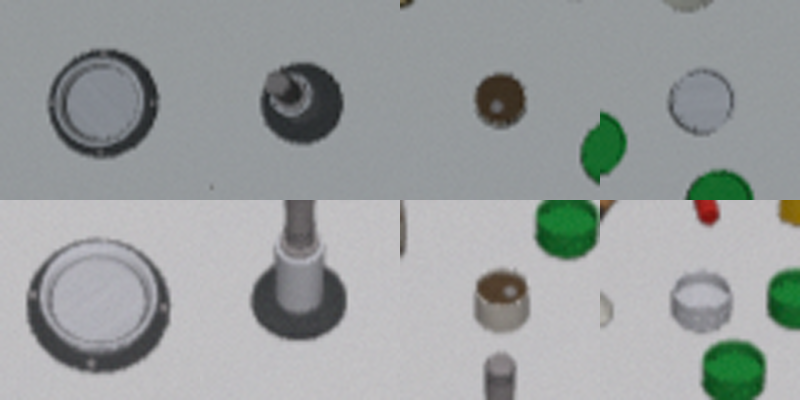

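The crops show pot, holder, cup and adapter clearly. The steel disc sits left of and below the cup centre in the top view. Next I fit outlines in both views.

```bash
python3 - <<'E'
from h import *
def fit(n,m,c,z,r=30,hull=True):
    k=np.zeros_like(m);cv2.circle(k,c,r,255,-1);m=cv2.bitwise_and(m,k)
    cs,_=cv2.findContours(m,cv2.RETR_EXTERNAL,cv2.CHAIN_APPROX_NONE)
    q=cv2.convexHull(max(cs,key=cv2.contourArea));M=cv2.moments(q)
    u,v=M['m10']/M['m00'],M['m01']/M['m00'];X=ray(n,u,v,z)
    W=np.array([ray(n,*a[0],z) for a in q])[:,:2]
    cc,rad=cv2.minEnclosingCircle(W.astype(np.float32))
    print(n,np.round((u,v),1),X.round(4),"diam~",2*np.sqrt(cv2.contourArea(W.astype(np.float32))/np.pi).round(4));return X
for n,pts in(("top",dict(pot=(147,222),hold=(206,214),pen=(201,209),cup=(268,208),adp=(334,211))),("scene",dict(pot=(279,349),hold=(277,287),pen=(277,252),cup=(277,229),adp=(287,187)))):
    p=cv2.imread(f"pics/{n}0.png");hsv=cv2.cvtColor(p,cv2.COLOR_BGR2HSV);g=cv2.cvtColor(p,cv2.COLOR_BGR2GRAY)
    print("pot");fit(n,(g<110).astype(np.uint8)*255,pts['pot'],.004)
    print("foot");fit(n,(g<85).astype(np.uint8)*255,pts['hold'],.004,28)
    br=((p[...,2].astype(int)-p[...,0]>15)).astype(np.uint8)*255
    print("clay");fit(n,br,pts['cup'],.037,14)
    c=pts['cup'];sub=g[c[1]-9:c[1]+10,c[0]-9:c[0]+10];print(sub[:, :] if n=='top' else '')
    # adapter via depth
    w=cloud(n,np.load(f"/tmp/{n}0.npy"));X=ray(n,*pts['adp'],.03)
    a=pts['adp'];print(p[a[1],a[0]-16:a[0]+17:1].mean(-1).round() if 0 else g[a[1],a[0]-16:a[0]+17]);print(g[a[1]-14:a[1]+18,a[0]])
    gp=p[204 if n=='top' else 245: 216 if n=='top' else 262,:]
    a=pts['pen'];print("pen");print(g[a[1]-7:a[1]+8,a[0]-8:a[0]+9])
E
```

```text
pot
top [147.6 222.6] [0.5203 0.343  0.004 ] diam~ 0.1098
foot
top [206.4 214.6] [0.5479 0.1432 0.004 ] diam~ 0.0798
clay
top [267.7 207.3] [ 0.5692 -0.0673  0.037 ] diam~ 0.0452
[[152 153 152 152 153 153 153 139 135 137 138 142 140 153 152 152 153 153
  153]
 [153 153 154 154 147 134 132  96  87  84  93 100 103 144 152 154 151 154
  154]
 [153 153 152 142 113  75  57  51  50  48  50  52  69 118 134 151 153 154
  152]
 [153 153 154 107  57  50  49  47  48  48  47  48  49  50  85 138 152 153
  155]
 [154 148 129  63  49  49  49  50  49  50  52  50  50  49  52 112 138 152
  151]
 [153 138  73  51  50  50  49  49  49  51  48  48  50  49  52  75 119 149
  154]
 [151 132  68  49  48  49  48  49  49  50  49  50  49  48  47  49 132 152
  152]
 [154 117  61  49  47  47  48  47  51  50  47  50  49  47  49  49 118 150
  154]
 [153 112  60  49  48  49  48  56  55  52  52  48  50  50  51  47  88 146
  152]
 [152 110  58  49  49  51  57  81  81  61  51  49  48  49  48  49  98 147
  154]
 [154 134  69  49  50  47  76  98  99  83  56  50  51  48  48  44 103 147
  153]
 [154 135  82  51  49  51  80 
[... 2775 characters left out ...]
186 141 115 126 128 131 131 129 131 120 142 184 192 191 191]
 [192 193 186 132 112 124 134 134 133 134 130 116 121 186 191 191 194]
 [192 192 187 132  98 111 127 133 134 135 128 104 127 185 192 193 192]
 [191 189 185 127  80  90 107 111 114 106 106  86 129 187 192 191 191]
 [189 191 185 125  79  78  81  86  86  85  79  80 131 184 192 195 192]
 [192 193 184 127  71  75  82  87  88  85  75  79 132 187 193 189 192]
 [192 191 186 126  79  84  84  84  88  86  86  91 134 187 192 190 192]
 [191 192 185 128  82  88  91  93  95  93  95  95 137 188 192 190 195]
 [192 191 182 131  86  87  93  97 101  98  97  99 152 189 193 193 192]
 [191 193 187 144  87  89  94  99  97  98  97  99 158 187 194 191 193]]
```

```bash
cat >> h.py <<'E'
def sil(n,p,c,z,r,th=8):
    g=cv2.GaussianBlur(p,(3,3),0).astype(int);b=np.median(p[c[1]-r:c[1]+r,c[0]-r:c[0]+r].reshape(-1,3),axis=0)
    k=np.zeros(p.shape[:2],np.uint8);cv2.circle(k,c,r,255,-1);ring=k.copy();cv2.circle(ring,c,r-2,0,-1)
    b=np.median(p[ring>0],axis=0);m=((abs(g-b).max(-1)>th)&(k>0)).astype(np.uint8)*255
    m=cv2.morphologyEx(m,cv2.MORPH_CLOSE,np.ones((3,3)))
    cs,_=cv2.findContours(m,cv2.RETR_EXTERNAL,cv2.CHAIN_APPROX_NONE);q=cv2.convexHull(max(cs,key=cv2.contourArea))
    x,y,ww,hh=cv2.boundingRect(q);M=cv2.moments(q);u,v=M['m10']/M['m00'],M['m01']/M['m00']
    print(n,(x,y,ww,hh),np.round((u,v),1),ray(n,u,v,z).round(4));return ray(n,u,v,z)
E
python3 - <<'E'
from h import *
for n in P:print(n,(-P[n]['R'].T@P[n]['t']).round(3))
print("pen top",ray('top',198.8,208,.168),ray('scene',276.9,249.7,.168))
for n,pts in(("top",dict(cup=(268,208),adp=(334,211))),("scene",dict(cup=(277,231),adp=(287,188)))):
    p=cv2.imread(f"pics/{n}0.png")
    for k,z in(('cup',.02),('adp',.021)):
        for th in(8,16): sil(n,p,pts[k],z,17 if n=='top' else 16,th)
# disc in top and scene
for n,c in(("top",(267,210)),("scene",(277,226))):
    p=cv2.imread(f"pics/{n}0.png");g=cv2.cvtColor(p,cv2.COLOR_BGR2GRAY).astype(float)
    if n=='scene':print(g[218:240,266:290].astype(int))
    if n=='top':
        s=np.clip(g[206:213,263:271]-52,0,None);v,u=np.mgrid[206:213,263:271];u0,v0=(u*s).sum()/s.sum(),(v*s).sum()/s.sum();print(u0,v0,ray(n,u0,v0,.038))
s=read_state();print(s['tool_pos'],Ro.from_rotvec(s['tcp_rot']).as_matrix().round(4))
E
```

```text
scene [0.466 0.91  1.024]
top [ 0.366 -0.082  1.592]
pen top [0.54968547 0.14360472 0.168     ] [0.54711711 0.1478669  0.168     ]
top (259, 199, 18, 19) [267.7 207.8] [ 0.5698 -0.0672  0.02  ]
top (260, 199, 17, 18) [267.8 207.7] [ 0.5702 -0.0677  0.02  ]
top (323, 201, 22, 22) [333.9 211.1] [ 0.5583 -0.2927  0.021 ]
top (324, 205, 15, 17) [329.8 214.2] [ 0.5478 -0.2787  0.021 ]
scene (268, 220, 19, 22) [277.  230.7] [ 0.5701 -0.0667  0.02  ]
scene (268, 221, 19, 21) [277.1 230.9] [ 0.5696 -0.0657  0.02  ]
scene (277, 177, 23, 28) [288.2 189.9] [ 0.5527 -0.2759  0.021 ]
scene (278, 178, 22, 27) [288.3 190.3] [ 0.552  -0.2737  0.021 ]
266.54070981210856 209.54070981210856 [ 0.5614148  -0.06354755  0.038     ]
[[191 191 192 190 191 189 190 192 188 192 193 191 193 194 192 190 191 191
  192 191 192 192 191 189]
 [189 191 190 191 192 188 191 192 192 190 191 192 193 192 190 191 193 192
  191 191 190 191 192 191]
 [191 191 192 192 192 191 191 192 193 190 189 186 188 190 189 192 190 191
  194 191 192 194 192 192]
 [190 192 192 191 193 191 194 187 183 174 166 157 163 173 190 168 188 194
  19
[... 1288 characters left out ...]
 132 133 129 126 119
  116 127 183 192 193 193]
 [190 192 186 140 107 110 117 124 129 134 135 137 135 134 133 132 127 121
  114 133 185 189 190 193]
 [190 193 190 155 110 110 118 123 129 132 134 137 132 134 134 129 125 118
  119 157 186 192 189 192]
 [191 190 188 180 140 117 117 121 127 130 132 133 133 131 128 131 123 120
  137 178 190 191 191 192]
 [191 193 190 189 175 144 123 123 123 130 131 132 130 130 126 127 129 142
  176 190 192 190 190 191]
 [191 192 189 190 187 178 145 140 131 128 129 128 131 130 130 137 150 175
  188 191 190 192 191 191]]
[ 0.26254682 -0.62130069  0.30267537] [[ 9.211e-01  3.892e-01 -7.000e-04]
 [ 3.892e-01 -9.211e-01  1.900e-03]
 [ 1.000e-04 -2.000e-03 -1.000e+00]]
```

Call:
jog_arm(increments=[[[0,0,0,0,0,0.764,1],[0,0,0,0,0,0.764,1],[0,0,0,0,0,0.764,1],[0,0,0,0,0,0.764,1],[0,0,0,0,0,0.764,1]]])

```text
time: 0.52
tool_pos: [0.2626, -0.6214, 0.3031]
tcp_rot: [-3.14, 0.007, 0.001]
wrist_force: [-0.1, 0.2, -0.6]
width: 0.999
grip_force: 0.0
```

Call:
jog_arm(increments=[[[0.657,-0.731,0.27,0,0,0,1],[0.657,-0.731,0.27,0,0,0,1],[0.657,-0.731,0.27,0,0,0,1],[0.657,-0.731,0.27,0,0,0,1],[0.657,-0.731,0.27,0,0,0,1]]])

```text
time: 0.93
tool_pos: [0.3617, -0.5108, 0.2624]
tcp_rot: [-3.141, 0.001, 0.001]
wrist_force: [0.3, -0.4, 0.6]
width: 1.002
grip_force: 0.0
```

Call:
jog_arm(increments=[[[0.657,-0.731,0.27,0,0,0,1],[0.657,-0.731,0.27,0,0,0,1],[0.657,-0.731,0.27,0,0,0,1],[0.657,-0.731,0.27,0,0,0,1],[0.657,-0.731,0.27,0,0,0,1]]])

```text
time: 1.35
tool_pos: [0.4604, -0.4011, 0.222]
tcp_rot: [-3.141, 0.0, 0.001]
wrist_force: [0.3, -0.5, 0.1]
width: 1.0
grip_force: 0.0
```

Call:
jog_arm(increments=[[[0.657,-0.731,0.27,0,0,0,1],[0.657,-0.731,0.27,0,0,0,1],[0.657,-0.731,0.27,0,0,0,1],[0.657,-0.731,0.27,0,0,0,1],[0.657,-0.731,0.27,0,0,0,1]]])

```text
time: 1.77
tool_pos: [0.5589, -0.2915, 0.1815]
tcp_rot: [-3.141, 0.0, 0.001]
wrist_force: [0.4, -0.9, -0.4]
width: 1.0
grip_force: 0.0
```

```bash
cat > st.py <<'E'
from h import *
s=read_state();R=Ro.from_rotvec(s['tcp_rot']).as_matrix()
# turn needed (tool frame, units of 6deg) to face straight down, x_tool=+x
e=Ro.from_matrix(R.T@np.diag([1,-1,-1])).as_rotvec(degrees=True)/6
print(round(s['time'],2),s['tool_pos'].round(4),"turn",e.round(2),"w",round(s['width'],3),"g",round(float(s['grip_force']),1),"F",s['wrist_force'].round(1),"q",s['q'].round(2))
E
python3 st.py
```

```text
1.77 [ 0.5589 -0.2915  0.1815] turn [-0.    0.01 -0.  ] w 1.0 g 0.0 F [ 0.4 -0.9 -0.4] q [-0.52  0.28  1.82 -0.    1.04  1.05]
```

Call:
jog_arm(increments=[[[-0.03,0.03,0.63,0,0,0,1],[0,0,0.63,0,0,0,1],[0,0,0.63,0,0,0,1],[0,0,0.63,0,0,0,1],[0,0,0.63,0,0,0,1]]])

```text
time: 2.18
tool_pos: [0.5573, -0.2933, 0.0865]
tcp_rot: [-3.141, -0.0, 0.001]
wrist_force: [0.9, -1.0, 0.2]
width: 1.0
grip_force: 0.0
```

Call:
jog_arm(increments=[[[0,0,0,0,0,0,-1],[0,0,0,0,0,0,-1],[0,0,0,0,0,0,-1],[0,0,0,0,0,0,-1],[0,0,0,0,0,0,-1]]], force=50)

```text
time: 2.6
tool_pos: [0.5583, -0.2942, 0.0892]
tcp_rot: [3.14, -0.001, 0.003]
wrist_force: [0.3, 0.2, -0.9]
width: 0.754
grip_force: 55.4
```

```bash
python3 st.py; python3 - <<'E'
from h import *
t,_=cv2.imread,0
p,d=viewer.read_camera("scene");q,_=viewer.read_camera("top")
cv2.imwrite("pics/g1.png",np.hstack([cv2.resize(p[140:240,240:340],(400,400),interpolation=cv2.INTER_CUBIC),cv2.resize(q[160:260,280:380],(400,400),interpolation=cv2.INTER_CUBIC)]))
E
```

```text
2.6 [ 0.5583 -0.2942  0.0892] turn [ 0.01 -0.02 -0.  ] w 0.754 g 55.4 F [ 0.3  0.2 -0.9] q [-0.52  0.39  1.87  0.    0.88  1.05]
```

View pics/g1.png

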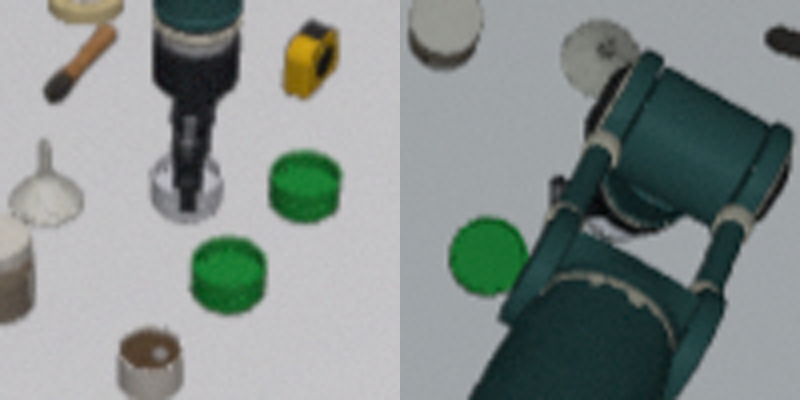

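The adapter is gripped. The near fingertip ends at about (287,192) in the scene view, a little above the adapter's foot.

```bash
python3 - <<'E'
from h import *
for z in(.005,.01,.015,.02,.025,.03):print(z,[np.round(proj('scene',(.558,y,z)),1) for y in(-.261,-.254,-.247)])
print("adapter near foot/rim",proj('scene',(.558,-.261,0)),proj('scene',(.558,-.261,.038)))
E
```

```text
0.005 [array([286.2, 195.8]), array([286. , 197.1]), array([285.9, 198.3])]
0.01 [array([286.3, 194.8]), array([286.1, 196. ]), array([285.9, 197.3])]
0.015 [array([286.3, 193.7]), array([286.1, 195. ]), array([285.9, 196.2])]
0.02 [array([286.3, 192.7]), array([286.1, 193.9]), array([285.9, 195.2])]
0.025 [array([286.3, 191.6]), array([286.2, 192.9]), array([286. , 194.1])]
0.03 [array([286.4, 190.5]), array([286.2, 191.8]), array([286. , 193.1])]
adapter near foot/rim (np.float64(286.2029501943424), np.float64(196.84446711334783)) (np.float64(286.41742885749443), np.float64(188.82349749149662))
```

Call:
jog_arm(increments=[[[0,0,-0.4,0,0,0,-1],[0,0,-0.8,0,0,0,-1],[0,0,-0.8,0,0,0,-1],[0,0,-0.8,0,0,0,-1],[0,0,-0.8,0,0,0,-1]]])

```text
time: 3.12
tool_pos: [0.5575, -0.2938, 0.1982]
tcp_rot: [3.141, -0.0, 0.001]
wrist_force: [0.8, 0.7, -1.5]
width: 0.755
grip_force: 55.9
```

Call:
jog_arm(increments=[[[0,0,-0.8,0,0,0,-1],[0,0,-0.8,0,0,0,-1],[0,0,-0.8,0,0,0,-1],[0,-0.3,-0.6,0,0,0,-1],[0,-0.6,-0.2,0,0,0,-1]]])

```text
time: 3.53
tool_pos: [0.5589, -0.2688, 0.2978]
tcp_rot: [3.137, -0.003, 0.011]
wrist_force: [1.1, 0.7, -1.1]
width: 0.757
grip_force: 55.9
```

Call:
jog_arm(increments=[[[-0.05,-0.85,0,0,0,0,-1],[-0.05,-0.85,0,0,0,0,-1],[-0.05,-0.85,0,0,0,0,-1],[-0.05,-0.85,0,0,0,0,-1],[-0.05,-0.85,0,0,0,0,-1]]])

```text
time: 3.95
tool_pos: [0.5497, -0.1381, 0.2932]
tcp_rot: [3.141, -0.001, 0.002]
wrist_force: [0.3, 0.1, -2.3]
width: 0.756
grip_force: 55.9
```

Call:
jog_arm(increments=[[[-0.05,-0.85,0,0,0,0,-1],[-0.05,-0.85,0,0,0,0,-1],[-0.05,-0.85,0,0,0,0,-1],[-0.05,-0.85,0,0,0,0,-1],[-0.05,-0.85,0,0,0,0,-1]]])

```text
time: 4.37
tool_pos: [0.5422, -0.0106, 0.2932]
tcp_rot: [3.142, -0.001, 0.002]
wrist_force: [0.0, -0.3, -1.9]
width: 0.759
grip_force: 55.9
```

Call:
jog_arm(increments=[[[-0.05,-0.85,0,0,0,0,-1],[-0.05,-0.85,0,0,0,0,-1],[-0.05,-0.85,0,0,0,0,-1],[-0.05,-0.85,0,0,0,0,-1],[-0.05,-0.85,0,0,0,0,-1]]])

```text
time: 4.78
tool_pos: [0.5347, 0.1169, 0.2933]
tcp_rot: [-3.141, 0.0, -0.002]
wrist_force: [0.2, -0.4, -0.8]
width: 0.759
grip_force: 55.9
```

Call:
jog_arm(increments=[[[-0.05,-0.85,0,0,0,0,-1],[-0.05,-0.85,0,0,0,0,-1],[-0.05,-0.85,0,0,0,0,-1],[-0.05,-0.85,0,0,0,0,-1],[-0.05,-0.85,0,0,0,0,-1]]])

```text
time: 5.2
tool_pos: [0.5273, 0.2444, 0.2933]
tcp_rot: [-3.141, 0.0, -0.002]
wrist_force: [0.7, 0.2, -2.1]
width: 0.757
grip_force: 55.9
```

Call:
jog_arm(increments=[[[-0.05,-0.8,0,0,0,0,-1],[-0.05,-0.8,0,0,0,0,-1],[-0.05,-0.8,0,0,0,0,-1],[-0.05,-0.6,0,0,0,0,-1],[-0.05,-0.3,0,0,0,0,-1]]])

```text
time: 5.62
tool_pos: [0.5198, 0.3444, 0.2931]
tcp_rot: [-3.14, -0.002, -0.002]
wrist_force: [0.2, 0.7, -1.5]
width: 0.76
grip_force: 55.9
```

```bash
python3 st.py
```

```text
5.62 [0.5198 0.3444 0.2931] turn [-0.01 -0.01  0.01] w 0.76 g 55.9 F [ 0.2  0.7 -1.5] q [0.54 0.17 1.73 0.   1.23 2.11]
```

Call:
jog_arm(increments=[[[0,0.04,0.6,0,0,0,-1],[0,0,0.8,0,0,0,-1],[0,0,0.8,0,0,0,-1],[0,0,0.8,0,0,0,-1],[0,0,0.8,0,0,0,-1]]])

```text
time: 6.03
tool_pos: [0.5203, 0.3406, 0.1779]
tcp_rot: [-3.141, 0.001, -0.002]
wrist_force: [0.7, -0.3, -2.2]
width: 0.759
grip_force: 55.9
```

Call:
jog_arm(increments=[[[0,0,0.7,0,0,0,-1],[0,0,0.6,0,0,0,-1],[0,0,0.6,0,0,0,-1],[0,0,0.4,0,0,0,-1],[0,0,0.2,0,0,0,-1]]])

```text
time: 6.45
tool_pos: [0.5193, 0.34, 0.1014]
tcp_rot: [3.14, -0.001, -0.004]
wrist_force: [-0.2, -0.1, -1.9]
width: 0.759
grip_force: 55.9
```

Call:
jog_arm(increments=[[[0,0,0.1,0,0,0,-1],[0,0,0.1,0,0,0,-1],[0,0,0.05,0,0,0,-1],[0,0,0.05,0,0,0,-1],[0,0,0.0,0,0,0,-1]]])

```text
time: 6.87
tool_pos: [0.5204, 0.3418, 0.0954]
tcp_rot: [-3.14, 0.001, -0.001]
wrist_force: [-4.7, 1.2, 4.3]
width: 0.753
grip_force: 56.6
```

```bash
python3 st.py
```

```text
6.87 [0.5204 0.3418 0.0954] turn [-0.01 -0.01 -0.  ] w 0.753 g 56.6 F [-4.7  1.2  4.3] q [0.54 0.37 1.89 0.   0.88 2.11]
```

Call:
jog_arm(increments=[[[-0.05,0,0,0,0,0,-1],[-0.03,0,0.03,0,0,0,-1],[0,0,0.03,0,0,0,-1],[0,0,0,0,0,0,-1],[0,0,0,0,0,0,-1]]])

```text
time: 7.28
tool_pos: [0.5193, 0.3419, 0.0942]
tcp_rot: [-3.14, 0.0, -0.006]
wrist_force: [-2.3, 1.5, 7.9]
width: 0.755
grip_force: 56.8
```

```bash
python3 st.py
```

```text
7.28 [0.5193 0.3419 0.0942] turn [-0.02 -0.03 -0.  ] w 0.755 g 56.8 F [-2.3  1.5  7.9] q [ 0.54  0.37  1.89 -0.    0.88  2.11]
```

Call:
jog_arm(increments=[[[0,0,0,0,0,0,1],[0,0,0,0,0,0,1],[0,0,0,0,0,0,1],[0,0,-0.3,0,0,0,1],[0,0,-0.7,0,0,0,1]]])

```text
time: 7.7
tool_pos: [0.5155, 0.3395, 0.119]
tcp_rot: [3.138, -0.0, -0.01]
wrist_force: [-0.8, -1.3, -0.3]
width: 1.001
grip_force: 0.0
```

Call:
jog_arm(increments=[[[0,0,-1,0,0,0,1],[0,0,-1,0,0,0,1],[0,0,-1,0,0,0,1],[0,0,-1,0,0,0,1],[0,0,-1,0,0,0,1]]])

```text
time: 8.12
tool_pos: [0.5176, 0.3407, 0.2739]
tcp_rot: [3.141, -0.001, 0.0]
wrist_force: [-0.4, -0.8, 0.3]
width: 0.998
grip_force: 0.0
```

Call:
jog_arm(increments=[[[0.1,0.7,0,0,0,0,1],[0.1,1,0,0,0,0,1],[0.1,1,0,0,0,0,1],[0.1,1,0,0,0,0,1],[0.1,1,0,0,0,0,1]]])

```text
time: 8.53
tool_pos: [0.5326, 0.1987, 0.2726]
tcp_rot: [3.141, 0.001, 0.001]
wrist_force: [0.1, -0.1, -0.8]
width: 0.998
grip_force: 0.0
```

Call:
jog_arm(increments=[[[0.1,1,0,0,0,0,1],[0.1,1,0,0,0,0,1],[0.1,1,0,0,0,0,1],[0.1,1,0,0,0,0,1],[0.1,1,0,0,0,0,1]]])

```text
time: 8.95
tool_pos: [0.5475, 0.0485, 0.2726]
tcp_rot: [3.141, -0.0, 0.001]
wrist_force: [0.5, 0.1, 0.1]
width: 1.003
grip_force: 0.0
```

Call:
jog_arm(increments=[[[0.1,1,0,0,0,0,1],[0.1,1,0,0,0,0,1],[0.1,1,0,0,0,0,1],[0.1,0.7,0,0,0,0,1],[0.1,0.2,0,0,0,0,1]]])

```text
time: 9.37
tool_pos: [0.5626, -0.0701, 0.2725]
tcp_rot: [3.14, -0.005, 0.0]
wrist_force: [-0.3, 0.1, 0.2]
width: 1.001
grip_force: 0.0
```

```bash
python3 st.py; python3 - <<'E'
from h import *
out=[]
for n,c in(("top",(147,222)),("scene",(279,345))):
    p,d=viewer.read_camera(n);cv2.imwrite(f"pics/{n}1.png",p);np.save(f"/tmp/{n}1.npy",d)
    w=cloud(n,d);k=(np.hypot(w[...,0]-.52,w[...,1]-.343)<.06)
    q=w[k&(w[...,2]>.034)];print(n,len(q),((q.min(0)+q.max(0))/2).round(4),np.ptp(q,axis=0).round(3),np.percentile(q[:,2],[50,90]))
    out.append(cv2.resize(p[c[1]-30:c[1]+30,c[0]-30:c[0]+30],(400,400),interpolation=cv2.INTER_CUBIC))
cv2.imwrite("pics/seat1.png",np.hstack(out))
E
```

```text
9.37 [ 0.5626 -0.0701  0.2725] turn [ 0.01 -0.   -0.03] w 1.001 g 0.0 F [-0.3  0.1  0.2] q [-0.17  0.08  1.87 -0.    1.18  1.41]
top 86 [0.5203 0.3422 0.044 ] [0.064 0.067 0.02 ] [0.04239239 0.04721321]
scene 188 [0.5207 0.3444 0.043 ] [0.064 0.066 0.018] [0.04387174 0.0487044 ]
```

View pics/seat1.png

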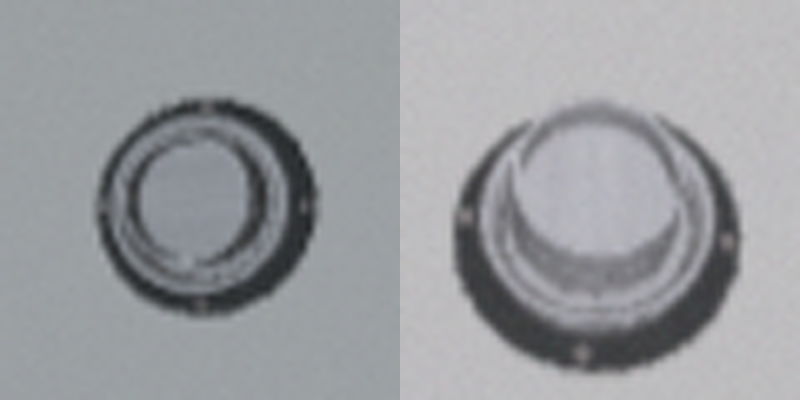

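Adapter seated: rim at 43 mm by depth in both views, level, centred near (0.520, 0.343). Next is the cup.

Call:
jog_arm(increments=[[[0.25,-0.1,0.5,0,0,0,1],[0,0,0.7,0,0,0,1],[0,0,0.7,0,0,0,1],[0,0,0.7,0,0,0,1],[0,0,0.7,0,0,0,1]]])

```text
time: 9.88
tool_pos: [0.5701, -0.0622, 0.1724]
tcp_rot: [-3.141, -0.002, -0.0]
wrist_force: [-0.0, -0.1, -0.4]
width: 0.997
grip_force: 0.0
```

Call:
jog_arm(increments=[[[0,0,0.7,0,0,0,1],[0,0,0.7,0,0,0,1],[0,0,0.7,0,0,0,1],[0,0,0.5,0,0,0,1],[0,0,0.18,0,0,0,1]]])

```text
time: 10.3
tool_pos: [0.5681, -0.062, 0.0869]
tcp_rot: [-3.14, -0.002, 0.008]
wrist_force: [-2.2, 0.1, 0.1]
width: 0.997
grip_force: 0.0
```

Call:
jog_arm(increments=[[[0,0,0,0,0,0,1],[0,0,0,0,0,0,-1],[0,0,0,0,0,0,-1],[0,0,0,0,0,0,-1],[0,0,0,0,0,0,-1]]], force=50)

```text
time: 10.72
tool_pos: [0.5718, -0.0641, 0.0918]
tcp_rot: [3.141, -0.0, 0.006]
wrist_force: [-0.6, 1.2, 5.8]
width: 0.608
grip_force: 52.9
```

```bash
python3 st.py
```

```text
10.72 [ 0.5718 -0.0641  0.0918] turn [ 0.01 -0.04 -0.  ] w 0.608 g 52.9 F [-0.6  1.2  5.8] q [-0.16  0.3   2.    0.    0.85  1.42]
```

Call:
jog_arm(increments=[[[0,0,-0.4,0,0,0,-1],[0,0,-0.8,0,0,0,-1],[0,0,-0.8,0,0,0,-1],[0,0,-0.8,0,0,0,-1],[0,0,-0.8,0,0,0,-1]]])

```text
time: 11.13
tool_pos: [0.5698, -0.064, 0.1996]
tcp_rot: [-3.142, 0.001, -0.0]
wrist_force: [-0.2, -0.6, -1.5]
width: 0.605
grip_force: 52.6
```

Call:
jog_arm(increments=[[[0,0,-0.8,0,0,0,-1],[0,0,-0.8,0,0,0,-1],[0,0,-0.8,0,0,0,-1],[0,0,-0.5,0,0,0,-1],[-0.1,-0.45,-0.2,0,0,0,-1]]])

```text
time: 11.55
tool_pos: [0.5687, -0.052, 0.2953]
tcp_rot: [3.14, -0.003, 0.01]
wrist_force: [0.3, 0.1, -0.9]
width: 0.606
grip_force: 52.7
```

Call:
jog_arm(increments=[[[-0.1,-0.85,0,0,0,0,-1],[-0.1,-0.85,0,0,0,0,-1],[-0.1,-0.85,0,0,0,0,-1],[-0.1,-0.85,0,0,0,0,-1],[-0.1,-0.85,0,0,0,0,-1]]])

```text
time: 11.97
tool_pos: [0.5509, 0.0787, 0.2905]
tcp_rot: [-3.141, 0.001, 0.002]
wrist_force: [-0.0, -0.1, -1.3]
width: 0.606
grip_force: 52.6
```

Call:
jog_arm(increments=[[[-0.1,-0.85,0,0,0,0,-1],[-0.1,-0.85,0,0,0,0,-1],[-0.1,-0.85,0,0,0,0,-1],[-0.1,-0.85,0,0,0,0,-1],[-0.1,-0.85,0,0,0,0,-1]]])

```text
time: 12.38
tool_pos: [0.5358, 0.2061, 0.2904]
tcp_rot: [3.142, -0.0, -0.002]
wrist_force: [-0.5, -0.3, -1.2]
width: 0.603
grip_force: 52.6
```

Call:
jog_arm(increments=[[[-0.1,-0.85,0,0,0,0,-1],[-0.1,-0.85,0,0,0,0,-1],[-0.1,-0.85,0,0,0,0,-1],[-0.1,-0.85,0,0,0,0,-1],[-0.1,-0.85,0,0,0,0,-1]]])

```text
time: 12.8
tool_pos: [0.5207, 0.3335, 0.2903]
tcp_rot: [3.141, -0.0, -0.002]
wrist_force: [-0.6, 0.2, -1.7]
width: 0.606
grip_force: 52.6
```

Call:
jog_arm(increments=[[[-0.1,-0.4,0,0,0,0,-1],[-0.03,-0.1,0,0,0,0,-1],[0,0,0,0,0,0,-1],[0,0,0,0,0,0,-1],[0,0,0,0,0,0,-1]]])

```text
time: 13.22
tool_pos: [0.5184, 0.3458, 0.2906]
tcp_rot: [3.141, -0.002, -0.0]
wrist_force: [-0.4, -0.7, -0.7]
width: 0.607
grip_force: 52.7
```

```bash
python3 st.py
```

```text
13.22 [0.5184 0.3458 0.2906] turn [ 0.01  0.   -0.01] w 0.607 g 52.7 F [-0.4 -0.7 -0.7] q [ 0.55  0.18  1.74 -0.    1.23  2.12]
```

Call:
jog_arm(increments=[[[0,0.11,0.5,0,0,0,-1],[0,0,0.8,0,0,0,-1],[0,0,0.8,0,0,0,-1],[0,0,0.8,0,0,0,-1],[0,0,0.8,0,0,0,-1]]])

```text
time: 13.63
tool_pos: [0.5189, 0.3423, 0.1791]
tcp_rot: [-3.142, 0.003, -0.001]
wrist_force: [0.6, -0.5, -0.7]
width: 0.606
grip_force: 52.7
```

Call:
jog_arm(increments=[[[0,0,0.7,0,0,0,-1],[0,0,0.3,0,0,0,-1],[0,0,0.15,0,0,0,-1],[0,0,0,0,0,0,-1],[0,0,0,0,0,0,-1]]])

```text
time: 14.05
tool_pos: [0.5193, 0.3437, 0.1464]
tcp_rot: [-3.141, 0.001, -0.002]
wrist_force: [-0.2, 0.1, -0.5]
width: 0.604
grip_force: 52.7
```

```bash
python3 st.py; python3 - <<'E'
from h import *
p,d=viewer.read_camera("scene");cv2.imwrite("pics/scene2.png",p);np.save("/tmp/scene2.npy",d)
cv2.imwrite("pics/hov.png",cv2.resize(p[300:390,220:340],(800,600),interpolation=cv2.INTER_CUBIC))
E
```

```text
14.05 [0.5193 0.3437 0.1464] turn [-0.01 -0.01 -0.01] w 0.604 g 52.7 F [-0.2  0.1 -0.5] q [ 0.54  0.31  1.86 -0.    0.97  2.12]
```

View pics/hov.png

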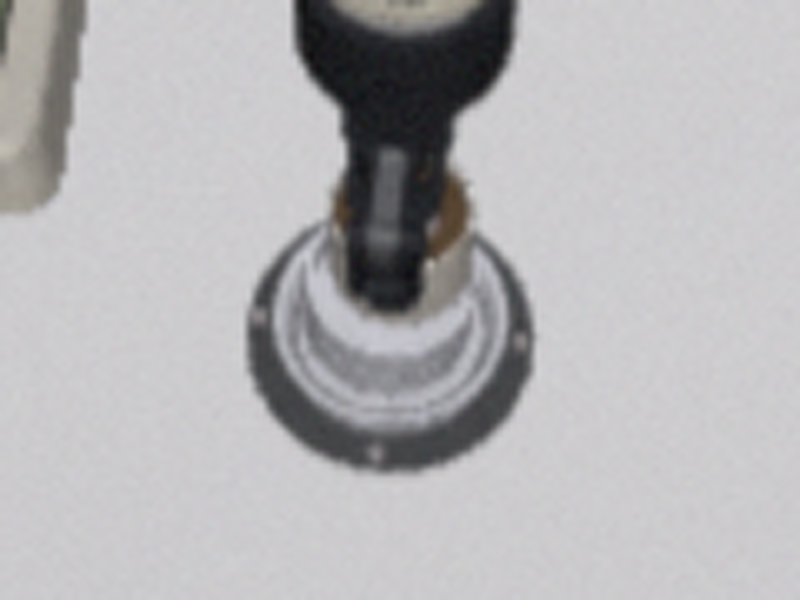

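```bash
python3 - <<'E'
from h import *
f=lambda X:np.round((np.array(proj('scene',X))-[220,300])*6.667,0)
T=np.array([.5193,.3437])
for z in(.0546,.0946):print("cup ctr",z,f((*T,z)),"L/R",f((T[0]+.027,T[1],z)),f((T[0]-.027,T[1],z)),"near",f((T[0],T[1]+.027,z)))
for z in(.065,.07,.075,.08,.085):print("tip z",z,f((T[0],T[1]+.027,z)),f((T[0],T[1]+.0415,z)))
A=(.520,.343);print("adp rim L/R/near/far",[f((A[0]+a,A[1]+b,.043)) for a,b in((.033,0),(-.033,0),(0,.033),(0,-.033))])
print("foot of rim near",f((A[0],A[1]+.033,.018)))
d=np.load("/tmp/scene2.npy");w=cloud("scene",d);p=cv2.imread("pics/scene2.png")
k=(np.hypot(w[...,0]-.52,w[...,1]-.343)<.045)&(w[...,2]>.06)&(w[...,2]<.09)&(p.mean(-1)>95)
q=w[k];print(len(q),q.min(0),q.max(0))
r=least_squares(lambda c:np.hypot(q[:,0]-c[0],q[:,1]-c[1])-.027,T,loss='soft_l1',f_scale=.001).x;print("cup fit",r)
E
```

```text
cup ctr 0.0546 [393. 258.] L/R [322. 251.] [465. 265.] near [385. 323.]
cup ctr 0.0946 [394. 201.] L/R [321. 193.] [467. 208.] near [386. 266.]
tip z 0.065 [386. 309.] [381. 345.]
tip z 0.07 [386. 302.] [381. 338.]
tip z 0.075 [386. 295.] [381. 331.]
tip z 0.08 [386. 288.] [381. 324.]
tip z 0.085 [386. 280.] [382. 317.]
adp rim L/R/near/far [array([305., 263.]), array([478., 281.]), array([382., 352.]), array([401., 196.])]
foot of rim near [381. 385.]
76 [0.49122264 0.33202959 0.06023741] [0.54385915 0.37164353 0.08977524]
cup fit [0.51768605 0.34422869]
```

The cup hovers centred about 3 mm to the right (−x) of the adapter axis and well clear in y, and the fingertips are well above its foot. I shift +x 3 mm and lower.

Call:
jog_arm(increments=[[[0.1,0,0,0,0,0,-1],[0,0,0.15,0,0,0,-1],[0,0,0.15,0,0,0,-1],[0,0,0.1,0,0,0,-1],[0,0,0.1,0,0,0,-1]]])

```text
time: 14.52
tool_pos: [0.5211, 0.3436, 0.1296]
tcp_rot: [3.141, -0.0, -0.001]
wrist_force: [1.1, -0.1, -1.3]
width: 0.606
grip_force: 52.7
```

```bash
python3 st.py
```

```text
14.52 [0.5211 0.3436 0.1296] turn [ 0.    0.01 -0.  ] w 0.606 g 52.7 F [ 1.1 -0.1 -1.3] q [0.54 0.33 1.87 0.   0.95 2.11]
```

Call:
jog_arm(increments=[[[0,0,0.1,0,0,0,-1],[0,0,0.1,0,0,0,-1],[0,0,0.1,0,0,0,-1],[0,0,0.05,0,0,0,-1],[0,0,0.04,0,0,0,-1]]])

```text
time: 14.93
tool_pos: [0.5214, 0.3437, 0.1182]
tcp_rot: [3.141, -0.0, -0.0]
wrist_force: [0.6, -1.1, -1.1]
width: 0.604
grip_force: 52.7
```

Call:
jog_arm(increments=[[[0,0,0.04,0,0,0,-1],[0,0,0.04,0,0,0,-1],[0,0,0.02,0,0,0,-1],[0,0,0,0,0,0,-1],[0,0,0,0,0,0,-1]]])

```text
time: 15.35
tool_pos: [0.5214, 0.3438, 0.1168]
tcp_rot: [-3.142, 0.0, -0.0]
wrist_force: [-2.1, -2.7, 6.5]
width: 0.605
grip_force: 53.4
```

```bash
python3 st.py
```

```text
15.35 [0.5214 0.3438 0.1168] turn [-0. -0. -0.] w 0.605 g 53.4 F [-2.1 -2.7  6.5] q [0.54 0.34 1.87 0.   0.93 2.11]
```

Call:
jog_arm(increments=[[[0,0,0,0,0,0,1],[0,0,0,0,0,0,1],[0,0,0,0,0,0,1],[0,0,0,0,0,0,1],[0,0,-0.3,0,0,0,1]]])

```text
time: 15.77
tool_pos: [0.5201, 0.343, 0.1226]
tcp_rot: [3.14, -0.0, -0.005]
wrist_force: [-0.3, -0.0, 0.2]
width: 1.002
grip_force: 0.0
```

Call:
jog_arm(increments=[[[0,0,-0.9,0,0,0,1],[0,0,-1,0,0,0,1],[0,0,-1,0,0,0,1],[0,0,-1,0,0,0,1],[0,0,-1,0,0,0,1]]])

```text
time: 16.18
tool_pos: [0.5213, 0.3436, 0.2735]
tcp_rot: [-3.141, 0.0, -0.0]
wrist_force: [0.6, 0.1, 0.0]
width: 0.998
grip_force: 0.0
```

Call:
jog_arm(increments=[[[0.1,0.5,0,0,0,0,1],[0.1,0.9,0,0,0,0,1],[0.1,0.9,0,0,0,0,1],[0.1,0.9,0,0,0,0,1],[0.1,0.9,0,0,0,0,1]]])

```text
time: 16.6
tool_pos: [0.5362, 0.2195, 0.2718]
tcp_rot: [-3.142, -0.001, -0.001]
wrist_force: [1.0, 0.5, 0.0]
width: 1.002
grip_force: 0.0
```

Call:
jog_arm(increments=[[[0.1,0.9,0,0,0,0,1],[0.1,0.9,0,0,0,0,1],[0.1,0.6,0,0,0,0,1],[0.1,0.14,0,0,0,0,1],[0,0,0,0,0,0,1]]])

```text
time: 17.02
tool_pos: [0.5488, 0.1432, 0.2717]
tcp_rot: [-3.141, 0.004, -0.001]
wrist_force: [-0.0, -0.3, -0.3]
width: 1.004
grip_force: 0.0
```

```bash
python3 st.py; python3 - <<'E'
from h import *
out=[]
for n,c in(("top",(147,220)),("scene",(279,335))):
    p,d=viewer.read_camera(n);cv2.imwrite(f"pics/{n}3.png",p);np.save(f"/tmp/{n}3.npy",d)
    w=cloud(n,d);k=(np.hypot(w[...,0]-.52,w[...,1]-.343)<.05)
    q=w[k&(w[...,2]>.055)];print(n,len(q),((q.min(0)+q.max(0))/2).round(4),np.ptp(q,axis=0).round(3),np.percentile(q[:,2],[50,90]))
    g=cv2.cvtColor(p,cv2.COLOR_BGR2GRAY).astype(float);br=(p[...,2].astype(int)-p[...,0]>12)
    k=br.astype(np.uint8)*255;m=np.zeros_like(k);cv2.circle(m,c,18,255,-1);k&=m
    cs,_=cv2.findContours(k,cv2.RETR_EXTERNAL,cv2.CHAIN_APPROX_NONE);hl=cv2.convexHull(max(cs,key=cv2.contourArea));M=cv2.moments(hl)
    print("clay",ray(n,M['m10']/M['m00'],M['m01']/M['m00'],.062).round(4),cv2.boundingRect(hl))
    ins=np.zeros_like(k);cv2.drawContours(ins,[hl],-1,255,-1);ins=cv2.erode(ins,np.ones((5,5)))
    b=np.median(g[ins>0]);s=np.where(ins>0,np.clip(g-b-6,0,None),0);v,u=np.mgrid[:420,:560];u0,v0=(u*s).sum()/s.sum(),(v*s).sum()/s.sum()
    print("disc",round(u0,1),round(v0,1),ray(n,u0,v0,.063).round(4))
    out.append(cv2.resize(p[c[1]-30:c[1]+30,c[0]-30:c[0]+30],(400,400),interpolation=cv2.INTER_CUBIC))
cv2.imwrite("pics/seat2.png",np.hstack(out))
E
```

```text
17.02 [0.5488 0.1432 0.2717] turn [-0.   -0.01 -0.03] w 1.004 g 0.0 F [-0.  -0.3 -0.3] q [ 0.21  0.08  1.87 -0.    1.18  1.78]
top 181 [0.5183 0.3463 0.0626] [0.05  0.049 0.015] [0.05999111 0.06502199]
clay [0.5196 0.3435 0.062 ] (136, 214, 14, 15)
disc 141.6 223.5 [0.5115 0.3468 0.063 ]
scene 363 [0.5194 0.3452 0.0624] [0.052 0.054 0.014] [0.0617736  0.06545669]
clay [0.5197 0.3457 0.062 ] (269, 329, 20, 19)
disc 281.9 338.9 [0.5116 0.3483 0.063 ]
```

View pics/seat2.png

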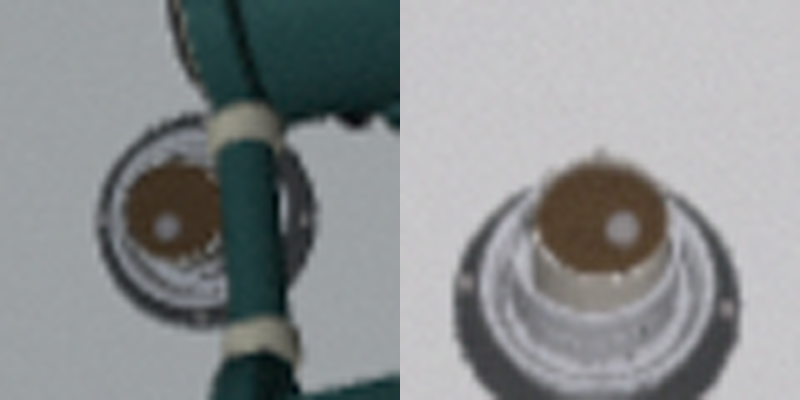

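Cup seated, with its rim at about 65 mm and level. The steel disc is at (141.6,223.5) top and (281.9,338.9) scene, which gives about (0.5113, 0.347). Next is the penetrometer.

Call:
jog_arm(increments=[[[0,0,0.4,0,0,0,1],[0,0,0.7,0,0,0,1],[0,0,0.7,0,0,0,1],[0,0,0.7,0,0,0,1],[0,0,0.4,0,0,0,1]]])

```text
time: 17.53
tool_pos: [0.5464, 0.1454, 0.1809]
tcp_rot: [3.141, 0.002, -0.007]
wrist_force: [-0.6, -0.7, -1.2]
width: 0.999
grip_force: 0.0
```

Call:
jog_arm(increments=[[[0,0,0.1,0,0,0,1],[0,0,0,0,0,0,-0.2],[0,0,0,0,0,0,-0.3],[0,0,0,0,0,0,-0.3],[0,0,0,0,0,0,-0.35]]], force=70)

```text
time: 17.95
tool_pos: [0.5494, 0.1448, 0.1831]
tcp_rot: [-3.141, 0.0, -0.004]
wrist_force: [-0.2, -0.1, -0.2]
width: 0.454
grip_force: 0.0
```

Call:
jog_arm(increments=[[[0,0,0,0,0,0,-0.6],[0,0,0,0,0,0,-0.8],[0,0,0,0,0,0,-1],[0,0,0,0,0,0,-1],[0,0,0,0,0,0,-1]]])

```text
time: 18.37
tool_pos: [0.5492, 0.1446, 0.1829]
tcp_rot: [-3.141, 0.001, -0.004]
wrist_force: [-0.2, -1.1, 6.2]
width: 0.262
grip_force: 68.3
```

```bash
python3 st.py
```

```text
18.37 [0.5492 0.1446 0.1829] turn [-0.   -0.02 -0.  ] w 0.262 g 68.3 F [-0.2 -1.1  6.2] q [ 0.21  0.17  1.96 -0.    1.02  1.78]
```

Call:
jog_arm(increments=[[[0,0,-0.2,0,0,0,-1],[0,0,-0.5,0,0,0,-1],[0,0,-0.5,0,0,0,-1],[0,0,-0.5,0,0,0,-1],[0,0,-0.5,0,0,0,-1]]])

```text
time: 18.78
tool_pos: [0.5477, 0.1444, 0.2475]
tcp_rot: [3.141, -0.0, -0.003]
wrist_force: [0.5, 0.1, -1.2]
width: 0.26
grip_force: 68.6
```

Call:
jog_arm(increments=[[[0,0,-0.5,0,0,0,-1],[0,0,-0.3,0,0,0,-1],[0,0,-0.1,0,0,0,-1],[0,0,0,0,0,0,-1],[0,0,0,0,0,0,-1]]])

```text
time: 19.2
tool_pos: [0.5479, 0.1444, 0.2737]
tcp_rot: [3.141, -0.0, -0.002]
wrist_force: [0.6, 0.7, -0.9]
width: 0.264
grip_force: 68.6
```

```bash
python3 st.py; python3 - <<'E'
from h import *
out=[]
for n,c in(("top",(206,214)),("scene",(279,250))):
    p,d=viewer.read_camera(n);cv2.imwrite(f"pics/{n}4.png",p);np.save(f"/tmp/{n}4.npy",d)
    out.append(cv2.resize(p[c[1]-40:c[1]+40,c[0]-40:c[0]+40],(400,400),interpolation=cv2.INTER_CUBIC))
cv2.imwrite("pics/pen.png",np.hstack(out))
E
```

```text
19.2 [0.5479 0.1444 0.2737] turn [ 0.    0.01 -0.  ] w 0.264 g 68.6 F [ 0.6  0.7 -0.9] q [0.21 0.08 1.87 0.   1.19 1.78]
```

View pics/pen.png

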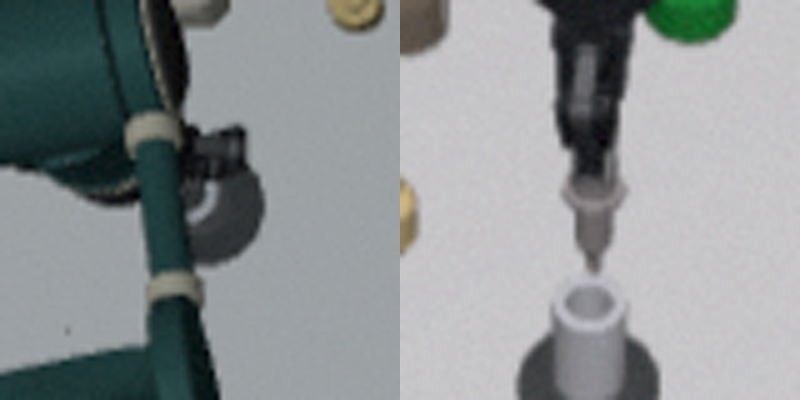

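The pen is out of the holder and upright. In the scene view its tip is at about (277.6,264.4), and the collar is centred near (277.8,248.3).

```bash
python3 - <<'E'
from h import *
for x in(.5459,.5479,.5499):print(x,[np.round(proj('scene',(x,.1444,z)),2) for z in(.1088,.1738,.0)])
p=cv2.imread("pics/scene4.png");g=cv2.cvtColor(p,cv2.COLOR_BGR2GRAY).astype(float)
for v in range(246,267):
    r=192-g[v,262:294];r[r<12]=0
    print(v,round((r*np.arange(262,294)).sum()/max(r.sum(),1),2),int((r>0).sum()),end=' | ')
E
```

```text
0.5459 [array([277.36, 263.12]), array([277.51, 247.32]), array([277.14, 287.09])]
0.5479 [array([276.64, 263.06]), array([276.76, 247.25]), array([276.46, 287.03])]
0.5499 [array([275.93, 262.99]), array([276.02, 247.19]), array([275.79, 286.96])]
246 277.24 12 | 247 277.37 14 | 248 277.3 14 | 249 277.15 13 | 250 277.39 12 | 251 277.32 11 | 252 277.26 9 | 253 277.32 8 | 254 277.31 8 | 255 277.32 8 | 256 277.35 8 | 257 277.23 8 | 258 277.31 8 | 259 277.1 7 | 260 277.11 7 | 261 277.18 5 | 262 277.31 4 | 263 277.37 4 | 264 277.38 4 | 265 277.5 2 | 266 0.0 0 |
```

Call:
jog_arm(increments=[[[-0.1,-0.3,0,0,0,0,-1],[-0.1,-0.6,0,0,0,0,-1],[-0.1,-0.8,0,0,0,0,-1],[-0.1,-0.8,0,0,0,0,-1],[-0.1,-0.8,0,0,0,0,-1]]])

```text
time: 19.72
tool_pos: [0.5326, 0.2448, 0.2736]
tcp_rot: [3.141, -0.001, -0.002]
wrist_force: [0.6, 0.0, -1.5]
width: 0.263
grip_force: 68.7
```

Call:
jog_arm(increments=[[[-0.2,-0.8,0,0,0,0,-1],[-0.2,-0.8,0,0,0,0,-1],[-0.2,-0.8,0,0,0,0,-1],[-0.06,-0.7,0,0,0,0,-1],[0,-0.36,0,0,0,0,-1]]])

```text
time: 20.13
tool_pos: [0.5122, 0.35, 0.2736]
tcp_rot: [-3.141, -0.003, 0.002]
wrist_force: [1.0, -0.2, -1.0]
width: 0.258
grip_force: 68.7
```

Call:
jog_arm(increments=[[[0,0,0.3,0,0,0,-1],[0,0,0.4,0,0,0,-1],[0,0,0.3,0,0,0,-1],[0,0,0.1,0,0,0,-1],[0,0,0,0,0,0,-1]]])

```text
time: 20.55
tool_pos: [0.5128, 0.3455, 0.2388]
tcp_rot: [3.139, -0.003, -0.006]
wrist_force: [0.3, -1.1, -1.9]
width: 0.261
grip_force: 68.7
```

```bash
python3 st.py; python3 - <<'E'
from h import *
p,d=viewer.read_camera("scene");cv2.imwrite("pics/scene5.png",p);q,_=viewer.read_camera("top");cv2.imwrite("pics/top5.png",q)
cv2.imwrite("pics/tip.png",np.hstack([cv2.resize(p[300:360,250:310],(480,480),interpolation=cv2.INTER_CUBIC),cv2.resize(q[200:240,125:165],(320,480),interpolation=cv2.INTER_CUBIC)]))
s=read_state()['tool_pos'];T=s-[0.0012,0,.1649];print("tip est",T,proj('scene',T))
g=cv2.cvtColor(p,cv2.COLOR_BGR2GRAY);print(g[318:346,268:292])
E
```

```text
20.55 [0.5128 0.3455 0.2388] turn [ 0.03  0.04 -0.02] w 0.261 g 68.7 F [ 0.3 -1.1 -1.9] q [ 0.55  0.21  1.8  -0.    1.14  2.13]
tip est [0.5125343  0.34634188 0.07607638] (np.float64(281.6618582873047), np.float64(335.3645066195052))
[[205 206 205 203 206 205 201 178 117  75  62  37  33  32  34  20  20  27
   38  71 134 181 202 204]
 [204 205 206 206 206 207 203 196 150 125 103  56  30  23  30  31  32  55
   80  92 140 166 201 205]
 [204 204 205 204 206 203 202 182 153 139 111  57  33  29  32  28  34  72
  107 102 141 161 197 204]
 [204 204 204 204 205 205 204 191 150 138  95  71  51  41  47  43  48  83
  107 106 144 155 182 203]
 [206 203 206 205 207 206 207 199 140 139 111  94  90  90  84  82  92 100
  101 118 142 148 193 207]
 [205 205 208 206 204 208 204 196 140 141 134 115 106 105 106 106 109 106
  117 135 141 148 200 202]
 [205 207 206 205 206 206 204 201 149 133 140 138 133 118 119 113 125 130
  133 137 138 168 201 207]
 [206 206 207 205 204 205 203 204 185 148 131 141 144 136 139 134 138 143
  139 134 151 193 205 204]
 [206 206 206 206 206 206 204 206 203 185 140 118 128 135 
[... 1262 characters left out ...]
26  80  70  71  74  70  69  65  70  68  81 131 140 141 137 119  80
   74  74  93 162 186 177]
 [143 172  94  72  70  72  71  69  71  68  71  76 115 135 139 133 105  75
   71  73  93 145 188 168]
 [160 147 108  73  71  70  72  71  69  69  68  71  82 104 109 106  84  71
   66  86 114 116 183 147]
 [164 125 148 100  76  71  73  71  67  73  68  70  73  76  81  76  73  76
   80 108 120 109 180 134]
 [164 115 141 163 102  74  72  72  75  71  72  72  69  67  72  72  71  80
  108 132 124 126 175 127]
 [164 113 117 141 143  95  82  75  74  74  76  73  73  77  74  77  96 124
  140 132 121 145 164 150]
 [160 112 113 119 138 128 124  94  81  87  83  87  86  93  81 118 161 150
  139 129 131 170 146 167]]
```

View pics/tip.png

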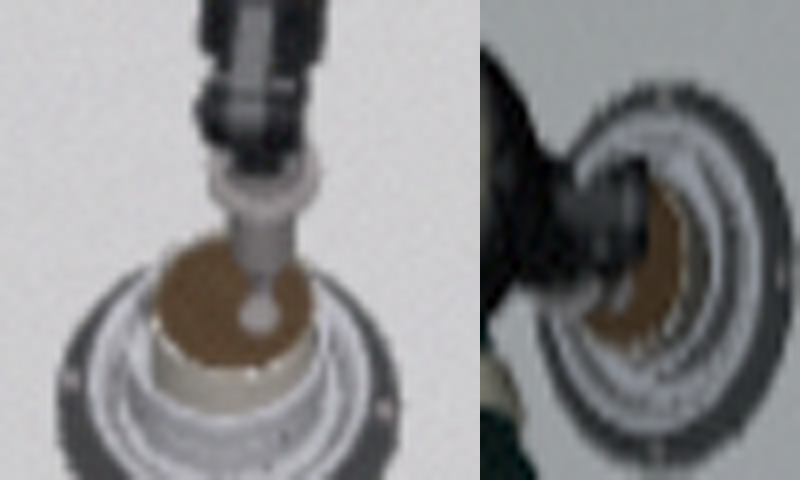

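The scene view shows the tip right behind the disc: plunger at u≈282.6, disc at (282.1,338.9). I lower to just above it and let it settle.

Call:
jog_arm(increments=[[[0.02,0,0.15,0,0,0,-1],[0,0,0.12,0,0,0,-1],[0,0,0.03,0,0,0,-1],[0,0,0,0,0,0,-1],[0,0,0,0,0,0,-1]]])

```text
time: 21.07
tool_pos: [0.5142, 0.3473, 0.2325]
tcp_rot: [3.142, -0.0, -0.0]
wrist_force: [0.3, -0.8, -1.1]
width: 0.263
grip_force: 68.7
```

Call:
jog_arm(increments=[[[0,0,0,0,0,0,-1],[0,0,0,0,0,0,-1],[0,0,0,0,0,0,-1],[0,0,0,0,0,0,-1],[0,0,0,0,0,0,-1]]])

```text
time: 21.48
tool_pos: [0.5142, 0.3474, 0.2326]
tcp_rot: [-3.141, 0.0, -0.0]
wrist_force: [0.9, -0.5, -0.9]
width: 0.27
grip_force: 68.7
```

```bash
python3 st.py; python3 - <<'E'
from h import *
p,d=viewer.read_camera("scene");cv2.imwrite("pics/scene6.png",p)
cv2.imwrite("pics/tip2.png",cv2.resize(p[315:350,262:302],(800,600),interpolation=cv2.INTER_CUBIC))
s=read_state()['tool_pos'];T=s-[0.0012,0,.1649];print("tip est",T,proj('scene',T),proj('scene',T+[0,.004,0]))
g=cv2.cvtColor(p,cv2.COLOR_BGR2GRAY);print(g[330:346,274:290])
E
```

```text
21.48 [0.5142 0.3474 0.2326] turn [-0. -0. -0.] w 0.27 g 68.7 F [ 0.9 -0.5 -0.9] q [0.55 0.22 1.8  0.   1.13 2.12]
tip est [0.51299674 0.34737149 0.06764842] (np.float64(281.3902840183729), np.float64(337.52119928882456)) (np.float64(281.22298482020204), np.float64(338.95946108537976))
[[125  99  85  82  87  98 104 107  99 106 103 113 192 203 206 206]
 [ 88  69  68  69  85  98 103 106 101 104  96  97 151 191 201 205]
 [ 70  67  71  71  84  96 106 106 106 103  96  86 106 143 177 196]
 [ 67  70  69  71  85  99 106 109 107 104  98  80  78 103 144 169]
 [ 71  70  70  73  84  97 109 106 108 106  95  79  72  81 106 133]
 [ 69  74  72  72  77  91 108 106 106 106  79  73  69  72  97 156]
 [ 70  70  71  74  72  78  87  92  99  90  73  73  70  70  87 155]
 [ 69  69  70  69  67  76  87 100 102  97  85  72  71  72  84 147]
 [ 73  73  74  69  70  74  94 104 107 119 108  75  71  73  86 146]
 [ 71  68  67  65  69  81 118 126 133 131 116  78  71  70  87 163]
 [ 72  68  70  71  73  79 114 132 137 133 104  78  69  73  92 145]
 [ 72  73  70  71  68  72  86 105 112 107  80  71  74  85 114 118]
 [ 75  72  73  70  71  70  76  72  80  79  76  73  79 105 116 112]
 [ 74  72  75  72  74  72  69  73  74  76  74  86 107 131 118 123]
 [ 82  72  74  75  74  72  71  72  76  83  95 125 139 130 124 141]
 [124  96  83  85  83  84  84  95  83 121 160 152 140 127 126 169]]
```

View pics/tip2.png

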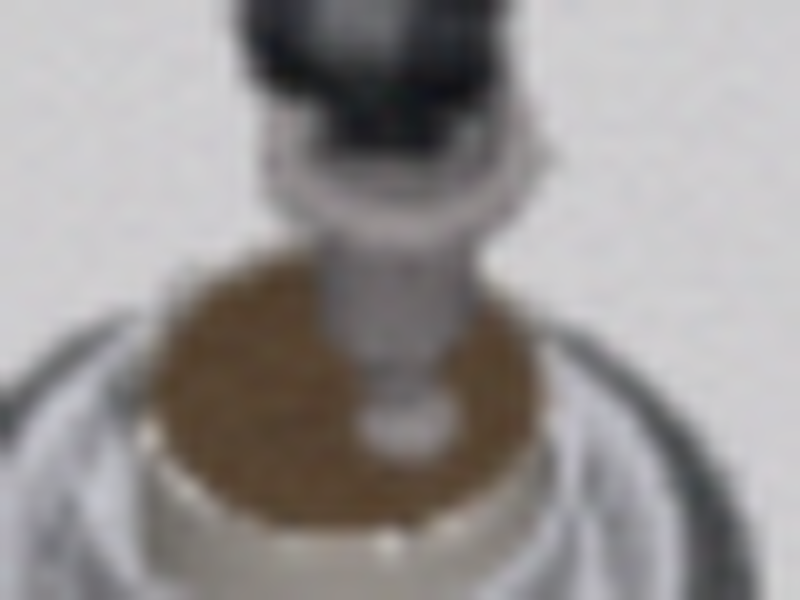

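Call:
jog_arm(increments=[[[-0.02,-0.05,0,0,0,0,-1],[0,0,0.1,0,0,0,-1],[0,0,0.04,0,0,0,-1],[0,0,0,0,0,0,-1],[0,0,0,0,0,0,-1]]])

```text
time: 21.95
tool_pos: [0.5134, 0.3488, 0.228]
tcp_rot: [3.141, -0.0, -0.001]
wrist_force: [-0.5, -0.7, -1.3]
width: 0.263
grip_force: 68.7
```

Call:
jog_arm(increments=[[[0,0,0,0,0,0,-1],[0,0,0,0,0,0,-1],[0,0,0,0,0,0,-1],[0,0,0,0,0,0,-1],[0,0,0,0,0,0,-1]]])

```text
time: 22.37
tool_pos: [0.5136, 0.3488, 0.2283]
tcp_rot: [-3.142, 0.0, -0.0]
wrist_force: [-0.5, 0.2, -2.3]
width: 0.261
grip_force: 68.7
```

```bash
python3 st.py; python3 - <<'E'
from h import *
G=np.mean([cv2.cvtColor(viewer.read_camera("scene")[0],cv2.COLOR_BGR2GRAY).astype(float) for _ in range(4)],0)
s=read_state()['tool_pos'];T=s-[0.0012,0,.1649];print("tip est",T)
print(G[332:345,274:290].astype(int))
E
```

```text
22.37 [0.5136 0.3488 0.2283] turn [-0. -0. -0.] w 0.261 g 68.7 F [-0.5  0.2 -2.3] q [0.56 0.22 1.8  0.   1.12 2.13]
tip est [0.51240527 0.34880895 0.06340185]
[[ 70  69  70  71  82  94 104 109 108 107 100  93  99 142 178 199]
 [ 71  70  69  71  83  96 103 107 109 104  99  89  78 102 148 165]
 [ 70  72  71  73  83  97 103 106 108 104  98  86  71  80 104 129]
 [ 70  71  71  73  79  96 105 107 107 104  99  82  71  72  97 157]
 [ 71  71  72  72  76  92 101 108 106 103  99  72  71  71  90 155]
 [ 72  71  72  72  73  78  89 103 106 103  94  71  69  71  85 146]
 [ 72  72  70  69  72  71  81  92  98 109 107  77  69  72  86 146]
 [ 69  69  68  70  71  74  97 102 104 119 115  78  71  70  89 162]
 [ 70  69  67  70  70  74 103 119 118 126 101  75  71  74  93 144]
 [ 70  69  70  70  70  73  82  97 103 103  82  72  71  83 113 116]
 [ 71  70  71  69  68  69  72  77  80  80  74  72  80 108 120 107]
 [ 73  73  73  72  71  71  70  71  71  72  73  83 107 131 119 124]
 [ 82  75  72  72  73  74  72  72  71  79  95 124 139 131 123 142]]
```

Call:
jog_arm(increments=[[[-0.03,-0.04,0,0,0,0,-1],[0,0,0.02,0,0,0,-1],[0,0,0.02,0,0,0,-1],[0,0,0,0,0,0,-1],[0,0,0,0,0,0,-1]]])

```text
time: 22.98
tool_pos: [0.5127, 0.3502, 0.2271]
tcp_rot: [-3.141, 0.0, -0.0]
wrist_force: [0.0, 0.3, -1.4]
width: 0.263
grip_force: 68.7
```

Call:
jog_arm(increments=[[[0,0,0,0,0,0,-1],[0,0,0,0,0,0,-1],[0,0,0,0,0,0,-1],[0,0,0,0,0,0,-1],[0,0,0,0,0,0,-1]]])

```text
time: 23.4
tool_pos: [0.5127, 0.3501, 0.2271]
tcp_rot: [-3.142, 0.0, -0.0]
wrist_force: [0.2, -0.4, -0.6]
width: 0.261
grip_force: 68.7
```

```bash
cat > look.py <<'E'
from h import *
G=[];F=[]
for _ in range(6):
    G.append(cv2.cvtColor(viewer.read_camera("scene")[0],cv2.COLOR_BGR2GRAY).astype(float));s=read_state();F.append(np.r_[s['wrist_force'],s['tool_pos']])
print("F,pos mean",np.mean(F,0).round(4))
print(np.mean(G,0)[328:345,274:290].astype(int))
E
python3 look.py
```

```text
F,pos mean [-0.2077  0.4819 -0.7507  0.5127  0.35    0.2271]
[[200 180 120 138 134 122 107 111 110 108 106 119 131 137 144 188]
 [173 152 102 125 139 137 134 136 132 128 130 137 137 133 154 198]
 [125 102  80  97 112 131 141 142 141 140 139 136 130 149 186 203]
 [ 84  72  72  76  85 108 116 120 128 128 120 131 120 174 198 204]
 [ 71  69  69  70  74  92 102 106 107 111 105 107 101 140 177 199]
 [ 70  69  71  71  74  90 100 107 106 105 101  92  82 105 147 164]
 [ 71  71  70  72  76  91 101 107 107 106 100  89  71  81 104 129]
 [ 69  72  73  72  76  92 102 107 107 105 101  89  70  71  96 157]
 [ 69  72  71  72  69  91 101 107 108 106 101  93  73  71  90 155]
 [ 72  71  70  72  70  84 104 106 104 104 111  79  72  71  84 145]
 [ 72  72  71  72  71  77 102  85  83  96 113  76  71  70  85 147]
 [ 71  69  68  69  70  77 110  94  97 102 114  77  71  73  91 162]
 [ 70  68  68  68  70  75 104  99 103 108 100  76  70  74  93 145]
 [ 70  70  69  69  69  69  82  85  84  93  81  72  72  82 114 117]
 [ 71  71  70  71  70  69  71  72  71  76  75  73  79 106 118 108]
 [ 72  71  73  70  71  70  73  72  72  72  73  83 107 130 120 124]
 [ 82  74  71  71  72  73  73  73  74  79  96 124 139 132 121 142]]
```

Call:
jog_arm(increments=[[[0,0.07,-0.03,0,0,0,-1],[0,0,0.03,0,0,0,-1],[0,0,0.03,0,0,0,-1],[0,0,0,0,0,0,-1],[0,0,0,0,0,0,-1]]])

```text
time: 24.12
tool_pos: [0.5127, 0.3476, 0.2261]
tcp_rot: [3.141, -0.0, -0.0]
wrist_force: [0.3, -0.8, -0.2]
width: 0.269
grip_force: 68.6
```

Call:
jog_arm(increments=[[[0,0,0.03,0,0,0,-1],[0,0,0.03,0,0,0,-1],[0,0,0,0,0,0,-1],[0,0,0,0,0,0,-1],[0,0,0,0,0,0,-1]]])

```text
time: 24.53
tool_pos: [0.5127, 0.3478, 0.2245]
tcp_rot: [3.141, -0.0, 0.0]
wrist_force: [-0.2, -2.0, 0.9]
width: 0.268
grip_force: 68.7
```

```bash
python3 look.py
```

```text
F,pos mean [ 0.2482 -1.7204  0.7468  0.5127  0.3479  0.2245]
[[201 190 122 138 142 132 117 108 111 111 111 118 131 135 138 189]
 [172 154 108 111 136 140 137 134 138 136 134 137 135 128 149 199]
 [124 101  82  87 120 126 140 145 144 143 142 133 118 146 185 203]
 [ 83  71  70  73  90 102 119 121 121 120 120 111 107 173 198 205]
 [ 70  69  70  71  74  90 101  99 103 106 105  96  99 141 177 198]
 [ 69  71  72  72  73  88 100 101 104 105 101  92  83 105 147 166]
 [ 71  71  72  71  72  90 100 106 107 104 101  90  73  77 100 128]
 [ 70  70  72  72  75  91 101 109 108 106 101  89  71  72  92 157]
 [ 70  72  72  72  75  92 101 108 108 105 100  89  72  72  89 155]
 [ 72  72  72  71  72  78  98 105 106 105 101  81  72  71  85 144]
 [ 71  72  71  71  71  73  97  90  98 102 101  75  69  71  84 146]
 [ 69  70  68  69  70  78 117 100 104 107 110  77  71  71  90 162]
 [ 69  68  70  68  68  76 111 117 121 122 101  75  70  73  93 152]
 [ 70  71  71  69  68  71  84  97 107 102  82  72  72  82 116 122]
 [ 71  71  69  71  70  70  71  76  81  78  73  74  79 109 128 110]
 [ 72  71  72  72  71  71  72  70  72  72  73  81 105 147 127 123]
 [ 82  74  71  73  72  73  74  74  74  78  95 119 134 139 123 142]]
```

Call:
jog_arm(increments=[[[0,0,0.04,0,0,0,-1],[0,0,0.04,0,0,0,-1],[0,0,0.04,0,0,0,-1],[0,0,0.03,0,0,0,-1],[0,0,0,0,0,0,-1]]])

```text
time: 25.25
tool_pos: [0.5128, 0.3479, 0.22]
tcp_rot: [3.142, -0.0, 0.0]
wrist_force: [-0.4, -1.9, 2.8]
width: 0.263
grip_force: 69.0
```

Call:
jog_arm(increments=[[[0,0,0,0,0,0,-1],[0,0,0,0,0,0,-1],[0,0,0,0,0,0,-1],[0,0,0,0,0,0,-1],[0,0,0,0,0,0,-1]]])

```text
time: 25.67
tool_pos: [0.5128, 0.3479, 0.22]
tcp_rot: [-3.142, 0.0, -0.0]
wrist_force: [0.0, -2.7, 3.8]
width: 0.267
grip_force: 69.0
```

```bash
python3 look.py; python3 st.py
```

```text
F,pos mean [-0.4193 -2.6588  3.5792  0.5127  0.3479  0.2199]
[[200 183 137 140 123 103  99  98  96  97  92 102 114 135 151 166]
 [172 153 110 138 140 133 116 111 113 110 104 117 132 137 141 189]
 [126 100  82 113 139 142 138 138 138 136 133 136 137 128 150 198]
 [ 83  72  71  88 112 125 142 144 143 143 141 130 117 139 182 202]
 [ 70  70  70  75  83 103 118 119 119 121 121 109 100 123 174 198]
 [ 69  70  70  72  73  91 101  96 105 107 104  94  81 100 145 165]
 [ 71  70  71  72  73  90  99 101 106 106 102  91  73  78  99 129]
 [ 71  71  71  72  73  90 101 106 107 106 102  89  72  71  93 157]
 [ 70  70  72  72  75  90 100 107 107 105 101  88  70  70  89 156]
 [ 71  70  70  70  72  93 102 108 107 104 100  88  73  71  86 145]
 [ 71  71  70  69  69  79 107 107 105 106 101  80  71  71  84 146]
 [ 70  69  67  69  70  76 120 101 101 108 108  77  71  71  90 162]
 [ 70  68  67  68  69  77 110 115 118 121 101  75  70  74  92 154]
 [ 70  70  71  69  70  72  85  97 107 102  81  72  70  81 114 123]
 [ 71  71  70  70  69  70  72  77  81  79  75  73  79 110 126 110]
 [ 73  71  71  72  71  69  71  72  71  73  73  81 106 146 126 125]
 [ 79  75  73  71  73  72  72  73  72  79  94 118 135 139 124 142]]
25.97 [0.5127 0.3479 0.2199] turn [-0. -0. -0.] w 0.264 g 69.0 F [-0.5 -2.2  2.8] q [ 0.56  0.22  1.81 -0.    1.1   2.13]
```

```bash
python3 -c "
from workcell import bot
print(bot.finish_job())"
```

```text
the job is handed in; nothing more can be done
None
```

I handed the job in at about 26 s: the adapter is seated in the pot, the clay cup is seated in the adapter, and the penetrometer is still gripped, upright and with its tip on the steel disc. It is pressed about 8 mm, judged from about 4.8 N of spring force and the tool height; I did not see the black line itself. A sideways push of about 2.7 N remained on the tool.

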